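Weight the ball dish and hold it level, turned a quarter

TASK

Balance the black ball dish by seating the red-capped weight from the white rack fully home in the dish's empty socket, and let go of it. Then lift the dish by its handle bar clear of the stand, and once it is clear turn it a quarter turn (either way) over the stand, so that the bar lies crosswise to the yellow marks; keep it level, with the loose ball in the middle of the dish all the time, and leave the other things on the bench alone. Do not put it down: finish still holding the dish by the bar, level and at rest, at least 5 cm above its seat on the stand and straight over it.

Things in the scene. Friction and masses are not known exactly. Their poses are not given: they have to be found in the camera images.
- dish: Black round dish 190 mm across, 0.46 kg, loose on its stand; origin: centre of underside, z up; its x starts along the stand's x. Plate top z = 12 mm; handle posts 12 mm square at x = +-80 mm. At y = +74 mm an empty socket block, at y = -74 mm the same with a built-in black-capped weight (26 mm wide, top z = 76 mm; leave it). Balances on its bar once the red-capped weight is in.
- dish_socket (a point): Home point in the dish's empty socket (x = 0, y = 74, z = 14 mm on the dish): the weight's origin comes here when its shoulder rests on the socket block. The aluminium block is 34 mm square, its top 22 mm above this point; the round hole is 16.4 mm wide, 24 mm deep, with a chamfered mouth. Axes as the dish's.
- dish_centre (a point): Bottom of the dish's hollow, at its centre, z = 12.5 mm on the dish. The hollow is a shallow cone 92 mm across, sloping 0.12 rad to the centre, with a rim whose top is at z = 24 mm. Axes as the dish's.
- dish_bar (a point): Middle of the aluminium handle bar, z = 102 mm on the dish: the place to grip, from above, with the fingers closing along the dish's y. The bar is straight and flat-sided, 172 mm long along the dish's x, 12 mm wide, 16 mm high. The ball's top is 59 mm below this point. Axes as the dish's.
- ball_center (a point): Centre of the loose brass ball, 30 mm across, 0.11 kg, at rest in the middle of the dish. It rolls to the rim if the dish tilts by more than 0.12 rad or is jerked sideways at over about 1 m/s2.
- stand: Fixed stand: white base plate 240 mm (x) by 200 mm (y), 8 mm thick, with a dark round seat, 150 mm across, whose floor is 30 mm above the table inside a lip 4 mm high. Origin: centre of its underside on the table, z up. Yellow marks on the plate's two ends lie along its x axis, under the ends of the dish's bar as it starts.
- weight: Loose steel balance weight with a red cap, about 0.1 kg, upright in one of the rack's holes. Origin: centre of its foot, z up, 10 mm above the table as it starts. Shank 14 mm wide, 22 mm long, chamfered foot; above it (z = 22 to 62 mm) a plain round body 26 mm wide to grip. In the rack and in the socket its shoulder (z = 22 mm) rests on the top.
- rack: Fixed white rack block 80 mm (x) by 220 mm (y) by 32 mm high, origin: centre of its underside, with three holes 16 mm wide, 24 mm deep, at y = -70, 0 and 70 mm, holding the weight and two tool holders. Room for the fingers is along its x axis.
- holder_a: Loose tool holder with a brass tip in the rack, a bystander: dark flange 42 mm wide, 66 mm tall from its foot (origin), top 44 mm above the rack.
- holder_b: The same tool holder with a steel tip, a bystander.
- wrench: Loose steel wrench, 170 mm long, lying flat beyond the work, a bystander. Origin: centre of its underside.
- jar: Loose jar with a black lid, 60 mm wide, 90 mm tall, left of the work, a bystander. Origin: centre of its underside.
- insert_tray: Loose blue tray with divisions, 110 by 100 by 30 mm, left of the work, a bystander. Origin: centre of its underside.

How it is judged:
On the way, in this order (a step that is already met when the one before it is completed fails the run):
1. the red-capped weight is fully home in the dish's socket and let go, the dish still on its stand (distance between weight and dish_socket below 0.005 m and angle between the z axis of weight and the z axis of dish, either way round below 0.06 rad and contact force between the fingers and weight below 0.1 N and height (world z) of dish below 0.04 m), for 0.3 s.
2. the dish, not yet turned, is lifted clear of its stand by the fingers, the ball centred (height (world z) of dish above 0.045 m and contact force between dish and stand below 0.05 N and contact force between the fingers and dish above 1 N and horizontal distance between ball_center and dish_centre below 0.02 m and angle between the x axis of dish and the x axis of stand, either way round below 0.4 rad), for 0.1 s.
3. the dish is turned a quarter and held level above its stand, the ball centred (distance between weight and dish_socket below 0.005 m and angle between the z axis of weight and the z axis of dish, either way round below 0.06 rad and height (world z) of dish above 0.07 m and contact force between dish and stand below 0.05 N and contact force between the fingers and dish above 1 N and horizontal distance between ball_center and dish_centre below 0.012 m and angle between dish's own z axis and vertical below 0.06 rad and angle between the x axis of dish and the y axis of stand, either way round below 0.12 rad and horizontal distance between dish and stand below 0.06 m and distance between the grasp point and dish_bar below 0.07 m and contact force between the fingers and weight below 0.1 N and linear speed of dish below 0.03 m/s and angular speed of dish below 0.1 rad/s), for 0.2 s.
At the end, for the whole second after the job is handed in: Dish held by its bar (tool within 70 mm) off its stand, underside over 70 mm above the table, within 60 mm of the stand's centre, tilt under 0.06 rad, still, bar within 0.12 rad of square to the stand's x; ball within 12 mm of the dish's centre; red-capped weight within 5 mm of home, untouched (all of step 3); the arm keeps its last pose, push and grip.
It fails at once if the ball rolls more than 25 mm from the middle of the dish (horizontal distance between ball_center and dish_centre above 0.025 m).
It fails at once if the dish tips by more than 0.15 rad (angle between dish's own z axis and vertical above 0.15 rad).
It fails at once if a bystander is moved more than 20 mm (distance of any of holder_a, holder_b, wrench, jar, insert_tray from where it was at the start of the episode above 0.02 m).
It also fails if it takes over 64 s, if anything falls off the work surface, if the arm or the gripper's body presses on something with over 40 N, if the wrist force passes 120 N, or if a joint passes its speed limit or range.

ROBOT

A 6-joint arm with a two-finger parallel gripper is mounted at the origin on the work surface. World frame = base frame: x ahead of the robot, y to its left, z up, the work surface at z = 0. Lengths are in m, angles in rad, forces in N, time in s.
With the tool pointing down it reaches from about 0.35 to 0.85 m from the base axis. Payload 8.1 kg.
Tool frame: the origin (TCP) lies at the very end of the fingers, on their centre line; the grasp point (between the pads) lies 19 mm behind it; x points along the fingers, y is the direction in which the jaws open and shut, and the axes are right-handed (so a half turn about x gives the same grasp; the last joint's range is limited). The gripper opens to 93 mm and grips with 3 to 60 N. Pads are 15 mm wide; open, the fingers measure 128 mm over their backs; the gripper's body (75 mm by 188 mm) begins 65 mm behind the grasp point.
Start: joints at [1.123, 0.13, 1.488, -0, 1.523, -0.085], TCP at [0.213, 0.561, 0.219] pointing down, gripper open.
Joint ranges: [-2.96, 2.96], [-0.89, 2.26], [0.02, 2.5], [-1.34, 4.48], [0, 2.73], [-2.66, 2.66]. Speed limits (rad/s): [2.39, 2.39, 2.79, 3.14, 3.14, 3.14].

INTERFACE

Orientations are given as a rotation vector (axis times angle).
In Python, from plant import * gives the robot as it stands. The module is installed in compiled form; this text tells all that it offers.
- The arm moves only by the tool apply_moves, never from a script. Its argument "series" is a list of rows, each an object with "jaw": the gripper's target within -1 to 1 (shut at 1, half-way at 0, fully open at -1); "linear": the shift along the tool's x, y, z normalised to -1 to 1, where 1 is 0.6 m, a list of three; "roll": the turn about the tool's x normalised to -1 to 1, where 1 is 30 degrees. A call has 1 to 20 rows; each row is the pose to reach, as a shift and turn from the pose measured when the call began, along the tool's axes at that moment; what a row does not reach only later rows make up. A row lasts 1/8 s, in which the tool goes at most 62.5 mm and 10.7 degrees, less where a joint would pass 70% of its speed; a pose out of reach is approached as far as the arm can. A call with a number of a shift or a turn outside -1 to 1 is refused whole. A call with a gripper value outside its range is refused whole. The fingers move at their own pace and stop on an object; "force" is the grip in N (left out, the last holds). Time passes only in rows, so rows that repeat a pose let the fingers close. It gives the time, the measured TCP pose, the force and the opening at its end, in the units of the state.
- read_state(): the state, without advancing time (a new reading comes with each control period).
- read_camera(name): name is "side" or "top" or "wrist"; returns a dict with "pixels" (480x640x3 uint8, blue, green, red), "intrinsics" (3x3 intrinsics, pixels), "rvec" (rotation vector, rad) and "tvec" (3), from world to camera coordinates, as OpenCV has them; the wrist camera has in their place "tool_from_camera" (4x4, takes a point from camera to tool coordinates, whose origin is the TCP and whose axes are the tool frame's). Camera axes: x right, y down, z forward; pixel columns grow to the right and rows downward; lengths in m; the calibration is good to about 2 mm. A picture is of the moment at which its call begins: read the wrist's pose just before it. There is no depth.
- close_job(): hands the job in, once; it reports no verdict.
The state is a dict: "t": time; "q": joint angles; "dq": joint speeds; "joint_torque": joint torques, N m; "tool_pos": TCP position; "orientation": TCP orientation; "force": force on the tool from outside, world axes, zero at the start; "wrist_torque": the same for the moment, N m; "opening": finger opening in m.
Only numpy, scipy, OpenCV 4.12 (cv2) and the standard library are available. Lean on these libraries where they do the work, as an engineer would, in place of code of your own. Each camera call takes 0.05 s, during which the arm holds its last target. There are 200 camera calls.

## Working session

There is one attempt and no reset: what is moved stays moved. The work goes in short steps, Python scripts to look and compute and a tool call to move; the robot and the scene stay as the last step left them, time stands still between calls to the robot, and variables do not carry over. Pictures are saved under pics/ and viewed, about 8 in all and at most 12, crops included, and the job is handed in when it is done.

Besides the shell and the picture viewer there is one more tool, called after "Emit:" by a JSON object that holds its "api" and its "payload", one argument or row to a line. apply_moves: Moves the arm, as the interface text tells. Its arguments: {"type":"object","properties":{"series":{"type":"array"},"force":{"type":"number"}},"required":["series"]}

```bash
mkdir -p pics; cat > h.py <<'E'
from plant import *
import numpy as np, cv2
from scipy.spatial.transform import Rotation as R
def cam(n):
    s=read_state(); c=read_camera(n); K=np.array(c["intrinsics"],float)
    if n=="wrist":
        T=np.eye(4);T[:3,:3]=R.from_rotvec(s["orientation"]).as_matrix();T[:3,3]=s["tool_pos"]
        M=T@np.array(c["tool_from_camera"]); Rc=M[:3,:3]; o=M[:3,3]
    else:
        Rw=R.from_rotvec(np.ravel(c["rvec"])).as_matrix(); Rc=Rw.T; o=-Rw.T@np.ravel(c["tvec"])
    return np.array(c["pixels"]),K,Rc,o
def ray(K,Rc,o,uv,z):
    d=Rc@np.linalg.solve(K,[uv[0],uv[1],1.]); return o+d*(z-o[2])/d[2]
def proj(K,Rc,o,p):
    c=Rc.T@(np.array(p)-o); u=K@c; return u[:2]/u[2]
def totool(dp):
    s=read_state(); return R.from_rotvec(s["orientation"]).as_matrix().T@np.array(dp)
E
python3 - <<'E'
from h import *
s=read_state();print(s["t"],s["tool_pos"],s["orientation"],s["opening"],s["force"]);print(R.from_rotvec(s["orientation"]).as_matrix().round(3))
for n in("top","side"):
    p,K,Rc,o=cam(n);cv2.imwrite(f"pics/{n}0.png",p);print(n,K.round(1).tolist(),o.round(3),Rc.round(2).tolist())
E
```

```text
0.0 [0.2126743  0.56043288 0.21759613] [ 0.2832886   1.5524648  -0.28608361] 0.09309863576038156 [0.33235064 0.85666308 0.28447922]
[[-0.001  0.355  0.935]
 [-0.002  0.935 -0.355]
 [-1.    -0.002 -0.   ]]
top [[499.9, 0.0, 314.0], [0.0, 499.9, 235.8], [0.0, 0.0, 1.0]] [0.415 0.061 1.317] [[-0.0, -0.99, 0.16], [-1.0, -0.0, -0.02], [0.02, -0.16, -0.99]]
side [[568.5, 0.0, 324.1], [0.0, 568.5, 238.0], [0.0, 0.0, 1.0]] [ 0.236 -0.961  0.74 ] [[0.94, -0.18, 0.29], [-0.34, -0.49, 0.81], [-0.01, -0.86, -0.52]]
```

View pics/top0.png

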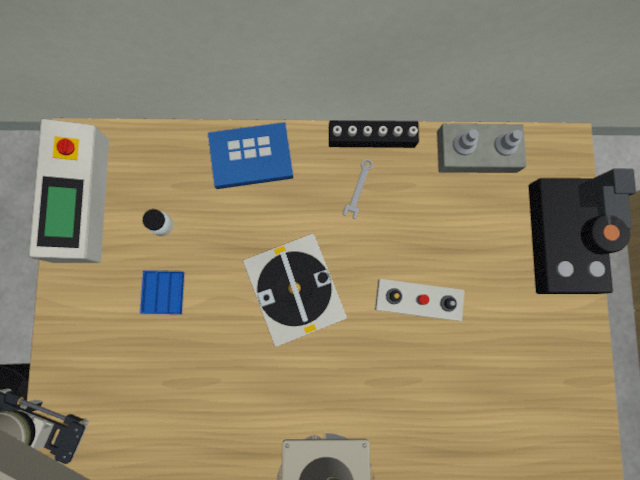

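View pics/side0.png

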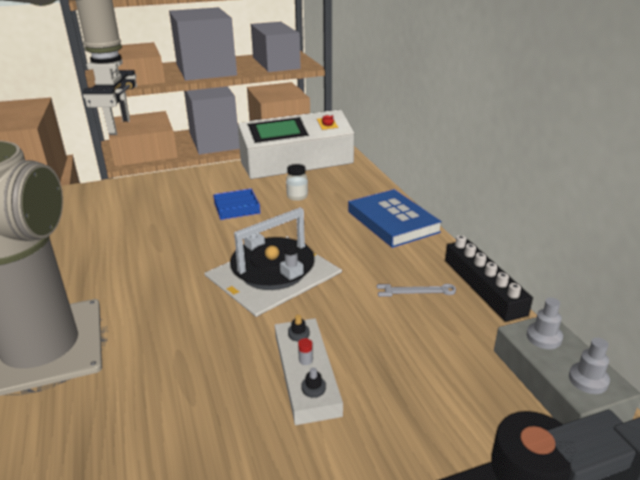

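The scene is clear. Top view: dish centre is about (295,288), empty socket (267,297), red cap (424,299), yellow marks (280,251) and (310,328).

```bash
python3 - <<'E'
from h import *
C={n:cam(n) for n in("top","side")}
def red(p,box):
    h=cv2.cvtColor(p,cv2.COLOR_BGR2HSV);m=((h[...,0]<8)|(h[...,0]>172))&(h[...,1]>150)&(h[...,2]>80)
    return m
def blob(m,box):
    x0,y0,x1,y1=box;ys,xs=np.nonzero(m[y0:y1,x0:x1]);return np.array([xs.mean()+x0,ys.mean()+y0]),len(xs)
p,K,Rc,o=C["top"];a,n=blob(red(p,0),(400,280,450,320));print(a,n)
for z in(.072,.08,.085):print("red z",z,ray(K,Rc,o,a,z).round(4))
P,K2,R2,o2=C["side"];b,n=blob(red(P,0),(290,330,320,370));print("side",b,n)
# triangulate
d1=Rc@np.linalg.solve(K,[*a,1]);d2=R2@np.linalg.solve(K2,[*b,1])
t=np.linalg.lstsq(np.c_[d1,-d2],o2-o,rcond=None)[0];print("tri",o+d1*t[0],o2+d2*t[1])
h=cv2.cvtColor(p,cv2.COLOR_BGR2HSV)
y=(h[...,0]>18)&(h[...,0]<32)&(h[...,1]>190)&(h[...,2]>150)
A=ray(K,Rc,o,blob(y,(265,235,295,262))[0],.008);B=ray(K,Rc,o,blob(y,(298,316,325,340))[0],.008)
print("marks",A,B,"mid",(A+B)/2,"yaw",np.arctan2(*(A-B)[[1,0]]),np.linalg.norm(A-B))
# plate / rack rectangles
w=((h[...,1]<40)&(h[...,2]>170)).astype(np.uint8)
for box,z in(((370,270,475,330),.032),):
    x0,y0,x1,y1=box;cs,_=cv2.findContours(w[y0:y1,x0:x1],0,2);c=max(cs,key=cv2.contourArea)+[x0,y0]
    q=cv2.boxPoints(cv2.minAreaRect(c));Q=np.array([ray(K,Rc,o,u,z) for u in q]);print("rack",Q.round(3).tolist(),Q.mean(0))
E
```

```text
[423.42307692 299.1025641 ] 78
red z 0.072 [ 0.4546 -0.2397  0.072 ]
red z 0.08 [ 0.4543 -0.2378  0.08  ]
red z 0.085 [ 0.4542 -0.2366  0.085 ]
side [304.77083333 344.98611111] 144
tri [ 0.4547669  -0.24119209  0.06584718] [ 0.45509549 -0.24126601  0.06587533]
marks [0.58552967 0.1221929  0.008     ] [0.38209847 0.04224085 0.008     ] mid [0.48381407 0.08221688 0.008     ] yaw 0.374472643033096 0.21857855786629893
rack [[0.43, -0.127, 0.032], [0.508, -0.139, 0.032], [0.48, -0.358, 0.032], [0.402, -0.344, 0.032]] [ 0.45501053 -0.24183527  0.032     ]
```

Emit:
{"api": "apply_moves", "payload": {
  "series": [
    {"jaw": -1,"linear": [0,-0.5,0.61],"roll": 1},
    {"jaw": -1,"linear": [0,-0.5,0.61],"roll": 1},
    {"jaw": -1,"linear": [0,-0.5,0.61],"roll": 1},
    {"jaw": -1,"linear": [0,-0.5,0.61],"roll": 1},
    {"jaw": -1,"linear": [0,-0.5,0.61],"roll": 1},
    {"jaw": -1,"linear": [0,-0.5,0.61],"roll": 1},
    {"jaw": -1,"linear": [0,-0.5,0.61],"roll": 1},
    {"jaw": -1,"linear": [0,-0.5,0.61],"roll": 1},
    {"jaw": -1,"linear": [0,-0.5,0.61],"roll": 1},
    {"jaw": -1,"linear": [0,-0.5,0.61],"roll": 1},
    {"jaw": -1,"linear": [0,-0.5,0.61],"roll": 1}
  ]
}}

```text
t: 1.58
tool_pos: [0.448, 0.1513, 0.2182]
orientation: [0.69, 1.458, -0.692]
force: [-0.3, 0.6, 0.0]
opening: 0.0931
```

```bash
cat >> h.py <<'E'
def go(x,y,z,yaw=None):
    "print shift/roll numbers to reach TCP x,y,z with jaw yaw"
    s=read_state();M=R.from_rotvec(s["orientation"]).as_matrix();d=np.array([x,y,z])-s["tool_pos"]
    cy=np.arctan2(M[1,1],M[0,1]);r=0
    if yaw is not None: r=-((yaw-cy+np.pi/2)%np.pi-np.pi/2)*180/np.pi/30
    print("t",s["t"],"tcp",np.round(s["tool_pos"],4),"yaw",round(cy,3),"q1,q6",s["q"][0],s["q"][5],"tilt",np.round(M[:2,0],4),"F",np.round(s["force"],2),"op",round(s["opening"],4))
    print("linear",(M.T@d/.6).round(4),"roll",round(r,4))
E
python3 - <<'E'
from h import *
go(.455,-.242,.2,-.128)
E
```

```text
t 1.575 tcp [0.448  0.1513 0.2182] yaw 0.686 q1,q6 0.21771746114981735 -0.4681869575642068 tilt [-0.0007 -0.0008] F [-0.25  0.56  0.03] op 0.0931
linear [ 0.0309 -0.4061  0.5147] roll 1.5545
```

Emit:
{"api": "apply_moves", "payload": {
  "series": [
    {"jaw": -1,"linear": [0.03,-0.406,0.515],"roll": 1},
    {"jaw": -1,"linear": [0.03,-0.406,0.515],"roll": 1},
    {"jaw": -1,"linear": [0.03,-0.406,0.515],"roll": 1},
    {"jaw": -1,"linear": [0.03,-0.406,0.515],"roll": 1},
    {"jaw": -1,"linear": [0.03,-0.406,0.515],"roll": 1},
    {"jaw": -1,"linear": [0.03,-0.406,0.515],"roll": 1},
    {"jaw": -1,"linear": [0.03,-0.406,0.515],"roll": 1},
    {"jaw": -1,"linear": [0.03,-0.406,0.515],"roll": 1},
    {"jaw": -1,"linear": [0.03,-0.406,0.515],"roll": 1}
  ]
}}

```text
t: 2.7
tool_pos: [0.4556, -0.2403, 0.2005]
orientation: [1.087, 1.283, -1.088]
force: [-1.3, 0.2, 0.3]
opening: 0.0932
```

Emit:
{"api": "apply_moves", "payload": {
  "series": [
    {"jaw": -1,"linear": [0,0,0],"roll": 0.55},
    {"jaw": -1,"linear": [0,0,0],"roll": 0.55},
    {"jaw": -1,"linear": [0,0,0],"roll": 0.55}
  ]
}}

```text
t: 3.08
tool_pos: [0.4561, -0.2385, 0.2009]
orientation: [1.297, 1.15, -1.298]
force: [-0.6, -0.5, 0.3]
opening: 0.0928
```

```bash
python3 - <<'E'
from h import *
p,K,Rc,o=cam("wrist");cv2.imwrite("pics/w1.png",p)
h=cv2.cvtColor(p,cv2.COLOR_BGR2HSV);m=(((h[...,0]<8)|(h[...,0]>172))&(h[...,1]>150)&(h[...,2]>80)).astype(np.uint8)
cs,_=cv2.findContours(m,0,2);c=max(cs,key=cv2.contourArea);(u,v),r=cv2.minEnclosingCircle(c);print(u,v,r,cv2.contourArea(c))
for z in (.072,.076,.08):print(ray(K,Rc,o,(u,v),z).round(4))
print(o);go(.455,-.242,.04,-.128)
E
```

```text
314.84112548828125 234.02783203125 15.144075393676758 665.0
[ 0.453  -0.2421  0.072 ]
[ 0.4532 -0.2409  0.076 ]
[ 0.4534 -0.2398  0.08  ]
[ 0.46503163 -0.15482746  0.36736891]
t 3.125 tcp [ 0.456  -0.2389  0.2008] yaw -0.119 q1,q6 -0.5819108893086746 -0.4624869871939926 tilt [-0.0003 -0.0002] F [0.93 0.82 0.67] op 0.0926
linear [ 0.2681 -0.001   0.0053] roll 0.0164
```

View pics/w1.png

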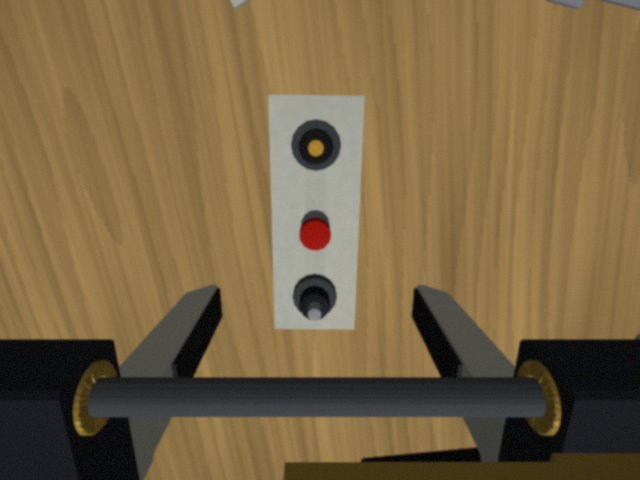

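The wrist view shows the red cap at (315,234) in the middle of the rack, with free room for both fingers. Going down and gripping.

Emit:
{"api": "apply_moves", "payload": {
  "series": [
    {"jaw": -0.3,"linear": [0.07,-0.003,0.005],"roll": 0},
    {"jaw": -0.3,"linear": [0.14,-0.003,0.005],"roll": 0},
    {"jaw": -0.3,"linear": [0.2,-0.003,0.005],"roll": 0},
    {"jaw": -0.3,"linear": [0.24,-0.003,0.005],"roll": 0},
    {"jaw": -0.3,"linear": [0.262,-0.003,0.005],"roll": 0},
    {"jaw": -0.3,"linear": [0.27,-0.003,0.005],"roll": 0},
    {"jaw": -0.3,"linear": [0.27,-0.003,0.005],"roll": 0},
    {"jaw": 1,"linear": [0.27,-0.003,0.005],"roll": 0},
    {"jaw": 1,"linear": [0.27,-0.003,0.005],"roll": 0},
    {"jaw": 1,"linear": [0.27,-0.003,0.005],"roll": 0},
    {"jaw": 1,"linear": [0.27,-0.003,0.005],"roll": 0},
    {"jaw": 1,"linear": [0.27,-0.003,0.005],"roll": 0},
    {"jaw": 1,"linear": [0.27,-0.003,0.005],"roll": 0}
  ],
  "force": 25
}}

```text
t: 4.75
tool_pos: [0.4539, -0.2417, 0.039]
orientation: [1.296, 1.15, -1.297]
force: [-0.4, 0.3, 1.7]
opening: 0.0257
```

```bash
python3 - <<'E'
from h import *
go(.455,-.242,.04,-.128)
E
```

```text
t 4.75 tcp [ 0.4539 -0.2417  0.039 ] yaw -0.119 q1,q6 -0.5888078527911834 -0.46929116294778767 tilt [-0.0001 -0.0003] F [-0.41  0.3   1.7 ] op 0.0257
linear [-0.0016  0.0019  0.0003] roll 0.0164
```

Emit:
{"api": "apply_moves", "payload": {
  "series": [
    {"jaw": 1,"linear": [-0.03,0,0],"roll": 0},
    {"jaw": 1,"linear": [-0.07,0,0],"roll": 0},
    {"jaw": 1,"linear": [-0.15,0,0],"roll": 0},
    {"jaw": 1,"linear": [-0.23,0,0],"roll": 0},
    {"jaw": 1,"linear": [-0.285,-0.002,-0.05],"roll": -0.1},
    {"jaw": 1,"linear": [-0.285,-0.008,-0.13],"roll": -0.3},
    {"jaw": 1,"linear": [-0.285,-0.014,-0.22],"roll": -0.5},
    {"jaw": 1,"linear": [-0.285,-0.02,-0.31],"roll": -0.7},
    {"jaw": 1,"linear": [-0.285,-0.026,-0.4],"roll": -0.94},
    {"jaw": 1,"linear": [-0.285,-0.03,-0.48],"roll": -0.94},
    {"jaw": 1,"linear": [-0.285,-0.033,-0.54],"roll": -0.94},
    {"jaw": 1,"linear": [-0.285,-0.034,-0.57],"roll": -0.94},
    {"jaw": 1,"linear": [-0.285,-0.034,-0.577],"roll": -0.94},
    {"jaw": 1,"linear": [-0.285,-0.034,-0.577],"roll": -0.94},
    {"jaw": 1,"linear": [-0.285,-0.034,-0.577],"roll": -0.94}
  ]
}}

```text
t: 6.62
tool_pos: [0.475, 0.1034, 0.2099]
orientation: [0.931, 1.362, -0.932]
force: [0.2, 0.5, -0.5]
opening: 0.0258
```

```bash
python3 - <<'E'
from h import *
go(.457,.151,.2,.374)
p,K,Rc,o=cam("wrist");cv2.imwrite("pics/w2.png",p)
for q in((.457,.151,.066),(.484,.082,.14)):print(proj(K,Rc,o,q))
E
```

```text
t 6.625 tcp [0.475  0.1034 0.2099] yaw 0.371 q1,q6 0.10928243781596376 -0.2620358116298753 tilt [-0.0003 -0.0006] F [ 0.22  0.49 -0.51] op 0.0258
linear [ 0.0164  0.0009 -0.0848] roll -0.0051
[318.53996738 164.60654574]
[319.00222927 286.470736  ]
```

View pics/w2.png

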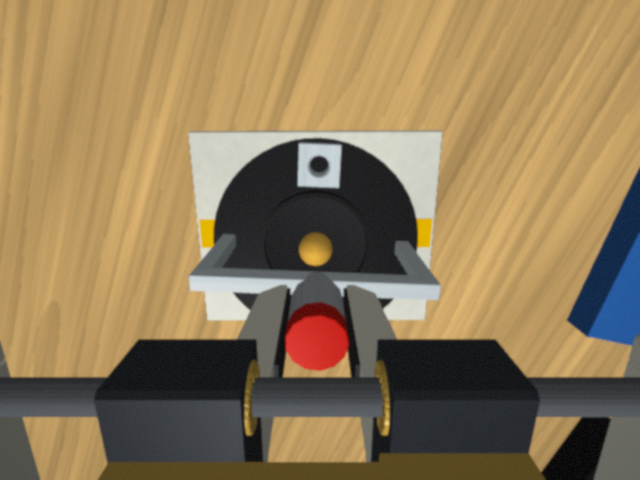

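The block's hole is at about (319,166), dish yaw matches, and the cap of the held weight is at (317,336). Refine from this picture.

```bash
python3 - <<'E'
from h import *
p,K,Rc,o=cam("wrist");print(o)
g=cv2.cvtColor(p,cv2.COLOR_BGR2GRAY)
x0,y0=285,138;m=(g[y0:195,x0:352]>120).astype(np.uint8)
cs,_=cv2.findContours(m,cv2.RETR_CCOMP,cv2.CHAIN_APPROX_NONE)
for c in cs:
    if cv2.contourArea(c)>60:
        r=cv2.minAreaRect(c);u=np.array(r[0])+[x0,y0];print(cv2.contourArea(c),r,ray(K,Rc,o,u,.066).round(4))
        q=[ray(K,Rc,o,v+[x0,y0],.066)[:2].round(4).tolist() for v in cv2.boxPoints(r)];print(q)
h=cv2.cvtColor(p,cv2.COLOR_BGR2HSV);m=(((h[...,0]<8)|(h[...,0]>172))&(h[...,1]>150)&(h[...,2]>80)).astype(np.uint8)
c=max(cv2.findContours(m,0,2)[0],key=cv2.contourArea);e=cv2.fitEllipse(c);print("cap",e,[ray(K,Rc,o,e[0],z).round(4).tolist() for z in(.235,.243)])
go(.457,.151,.2,.374)
E
```

```text
[0.44330174 0.18212414 0.37634786]
1788.5 ((33.80329132080078, 27.220970153808594), (43.25413513183594, 43.753700256347656), 2.38594388961792) [0.4574 0.1507 0.066 ]
[[0.4463, 0.128], [0.4355, 0.1614], [0.4681, 0.1726], [0.4801, 0.1396]]
332.5 ((33.250003814697266, 27.75), (19.79899024963379, 20.50609588623047), 45.0) [0.4572 0.1501 0.066 ]
[[0.4464, 0.1458], [0.4532, 0.1607], [0.4679, 0.1545], [0.4612, 0.1393]]
cap ((316.4089050292969, 336.5330505371094), (63.00215148925781, 67.04301452636719), 3.4972057342529297) [[0.4751, 0.1002, 0.235], [0.4733, 0.1048, 0.243]]
t 6.725 tcp [0.475  0.1036 0.2099] yaw 0.371 q1,q6 0.1095728037584021 -0.26178491484184624 tilt [-0.0002 -0.0005] F [-0.72  0.38 -0.66] op 0.0255
linear [ 0.0165  0.0008 -0.0845] roll -0.005
```

Emit:
{"api": "apply_moves", "payload": {
  "series": [
    {"jaw": 1,"linear": [0,0.001,-0.04],"roll": 0},
    {"jaw": 1,"linear": [0,0.001,-0.084],"roll": 0},
    {"jaw": 1,"linear": [0.03,0.001,-0.084],"roll": 0},
    {"jaw": 1,"linear": [0.08,0.001,-0.084],"roll": 0},
    {"jaw": 1,"linear": [0.13,0.001,-0.084],"roll": 0},
    {"jaw": 1,"linear": [0.165,0.001,-0.084],"roll": 0},
    {"jaw": 1,"linear": [0.18,0.001,-0.084],"roll": 0},
    {"jaw": 1,"linear": [0.182,0.001,-0.084],"roll": 0},
    {"jaw": 1,"linear": [0.182,0.001,-0.084],"roll": 0}
  ]
}}

```text
t: 7.85
tool_pos: [0.4579, 0.1506, 0.1014]
orientation: [0.932, 1.361, -0.931]
force: [-0.0, -0.1, -0.0]
opening: 0.0252
```

```bash
python3 - <<'E'
from h import *
go(.4573,.1506,.073,.374)
p,K,Rc,o=cam("side")
u=proj(K,Rc,o,(.457,.151,.07)).astype(int);print(u)
c=p[u[1]-75:u[1]+75,u[0]-100:u[0]+100];cv2.imwrite("pics/s1.png",cv2.resize(c,None,fx=4,fy=4,interpolation=2))
E
```

```text
t 7.85 tcp [0.4579 0.1506 0.1014] yaw 0.371 q1,q6 0.21173476848295242 -0.15929722591249415 tilt [ 0.001  -0.0003] F [-0.04 -0.09 -0.04] op 0.0252
linear [ 0.0474 -0.0009 -0.0004] roll -0.0054
[251 234]
```

View pics/s1.png

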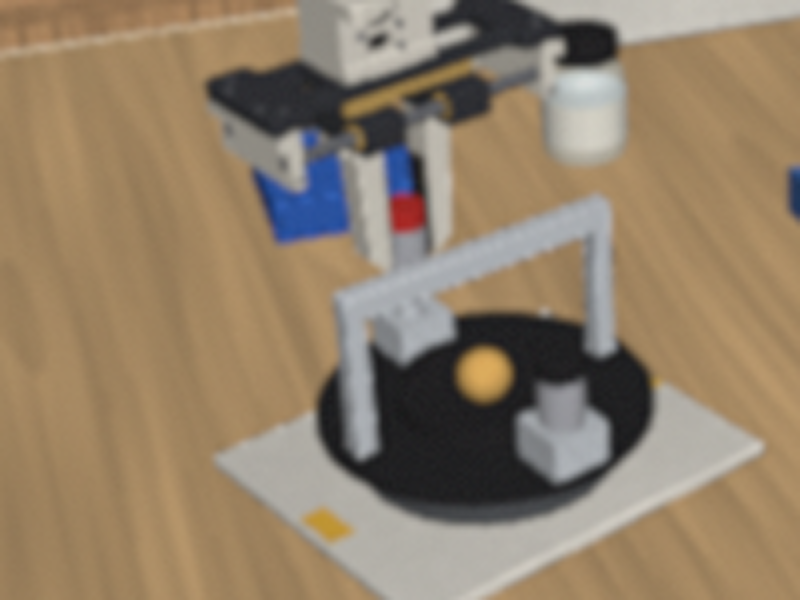

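The weight hangs over the empty block, and the ball is centred. Insert in small steps.

Emit:
{"api": "apply_moves", "payload": {
  "series": [
    {"jaw": 1,"linear": [0.007,-0.001,0],"roll": 0},
    {"jaw": 1,"linear": [0.013,-0.001,0],"roll": 0},
    {"jaw": 1,"linear": [0.019,-0.001,0],"roll": 0},
    {"jaw": 1,"linear": [0.025,-0.001,0],"roll": 0},
    {"jaw": 1,"linear": [0.025,-0.001,0],"roll": 0}
  ]
}}

```text
t: 8.52
tool_pos: [0.4573, 0.1505, 0.0863]
orientation: [0.932, 1.361, -0.931]
force: [0.3, 0.5, -0.9]
opening: 0.0256
```

```bash
python3 - <<'E'
from h import *
go(.4573,.1506,.073,.374)
E
```

```text
t 8.525 tcp [0.4573 0.1505 0.0863] yaw 0.371 q1,q6 0.2117273030402426 -0.1594709070795187 tilt [ 0.001  -0.0001] F [ 0.29  0.5  -0.92] op 0.0256
linear [ 0.0221  0.     -0.0001] roll -0.0051
```

Emit:
{"api": "apply_moves", "payload": {
  "series": [
    {"jaw": 1,"linear": [0.006,0,0],"roll": 0},
    {"jaw": 1,"linear": [0.012,0,0],"roll": 0},
    {"jaw": 1,"linear": [0.018,0,0],"roll": 0},
    {"jaw": 1,"linear": [0.022,0,0],"roll": 0},
    {"jaw": 1,"linear": [0.022,0,0],"roll": 0}
  ]
}}

```text
t: 9.15
tool_pos: [0.4574, 0.1506, 0.0731]
orientation: [0.932, 1.361, -0.931]
force: [-0.0, 0.7, -0.4]
opening: 0.0256
```

```bash
python3 - <<'E'
from h import *
go(.4573,.1506,.073,.374)
E
```

```text
t 9.15 tcp [0.4574 0.1506 0.0731] yaw 0.371 q1,q6 0.21176792153093135 -0.15943970787828846 tilt [ 0.0011 -0.0001] F [-0.03  0.71 -0.36] op 0.0256
linear [ 0.0001 -0.0001 -0.0001] roll -0.0051
```

Emit:
{"api": "apply_moves", "payload": {
  "series": [
    {"jaw": 1,"linear": [0.001,0,0],"roll": 0},
    {"jaw": 1,"linear": [0.001,0,0],"roll": 0},
    {"jaw": -0.3,"linear": [0.001,0,0],"roll": 0},
    {"jaw": -0.3,"linear": [0.001,0,0],"roll": 0},
    {"jaw": -0.3,"linear": [0.001,0,0],"roll": 0},
    {"jaw": -0.3,"linear": [0.001,0,0],"roll": 0}
  ]
}}

```text
t: 9.9
tool_pos: [0.4573, 0.1506, 0.0724]
orientation: [0.932, 1.361, -0.931]
force: [-0.3, -0.1, -0.3]
opening: 0.0591
```

Emit:
{"api": "apply_moves", "payload": {
  "series": [
    {"jaw": -0.3,"linear": [-0.03,0,0],"roll": 0},
    {"jaw": -0.3,"linear": [-0.1,0,0],"roll": 0},
    {"jaw": -0.3,"linear": [-0.18,0,0],"roll": 0},
    {"jaw": -0.3,"linear": [-0.25,0.001,0.04],"roll": 0},
    {"jaw": -0.3,"linear": [-0.25,0.001,0.05],"roll": 0},
    {"jaw": -0.3,"linear": [-0.25,0.001,0.05],"roll": 0},
    {"jaw": -0.3,"linear": [-0.25,0.001,0.05],"roll": 0}
  ]
}}

```text
t: 10.78
tool_pos: [0.4676, 0.123, 0.221]
orientation: [0.931, 1.363, -0.933]
force: [-0.4, -0.6, -0.8]
opening: 0.0608
```

```bash
python3 - <<'E'
from h import *
go(.484,.082,.2,.374-np.pi/2)
p,K,Rc,o=cam("wrist");cv2.imwrite("pics/w3.png",p)
h=cv2.cvtColor(p,cv2.COLOR_BGR2HSV)
m=(((h[...,0]<8)|(h[...,0]>172))&(h[...,1]>150)&(h[...,2]>80)).astype(np.uint8)
c=max(cv2.findContours(m,0,2)[0],key=cv2.contourArea);e=cv2.fitEllipse(c);print("cap",e,ray(K,Rc,o,e[0],.106))
for z in(.106,.116):print(proj(K,Rc,o,(.4573,.1506,z)))
E
```

```text
t 10.775 tcp [0.4676 0.123  0.221 ] yaw 0.371 q1,q6 0.15114076027106174 -0.22018041369596564 tilt [-0.0016 -0.0003] F [-0.38 -0.58 -0.84] op 0.0608
linear [0.035  0.0007 0.0736] roll 2.9949
cap ((317.2831115722656, 198.76766967773438), (31.305959701538086, 35.86290740966797), 2.0848371982574463) [0.45665349 0.14941542 0.106     ]
[318.65003661 197.63404358]
[318.7022656 200.2831325]
```

View pics/w3.png

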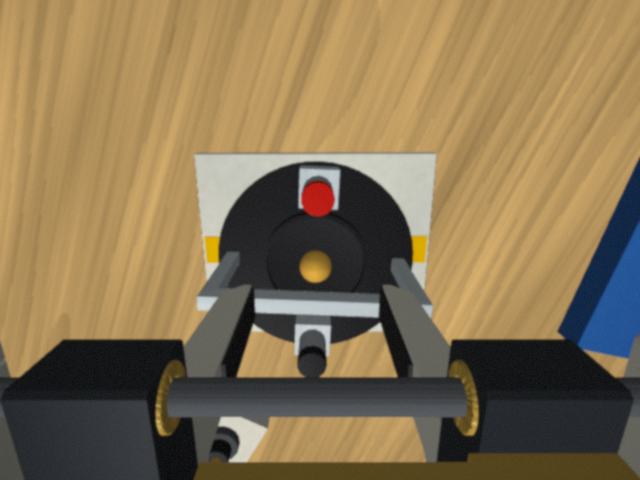

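The red cap sits at the predicted home spot (318,198), the ball is centred at (315,266). Turn the gripper by 90° over the bar.

Emit:
{"api": "apply_moves", "payload": {
  "series": [
    {"jaw": -0.3,"linear": [0,0.001,0.035],"roll": 0.3},
    {"jaw": -0.3,"linear": [0,0.001,0.074],"roll": 0.6},
    {"jaw": -0.3,"linear": [0,0.001,0.074],"roll": 1},
    {"jaw": -0.3,"linear": [0,0.001,0.074],"roll": 1}
  ]
}}

```text
t: 11.32
tool_pos: [0.4837, 0.082, 0.2199]
orientation: [1.318, 1.136, -1.323]
force: [-0.3, 0.3, 0.2]
opening: 0.0604
```

Emit:
{"api": "apply_moves", "payload": {
  "series": [
    {"jaw": -0.3,"linear": [0,0,0],"roll": 0.3},
    {"jaw": -0.3,"linear": [0,0,0],"roll": 0.6},
    {"jaw": -0.3,"linear": [0,0,0],"roll": 1},
    {"jaw": -0.3,"linear": [0,0,0],"roll": 1}
  ]
}}

```text
t: 11.82
tool_pos: [0.4832, 0.0825, 0.2194]
orientation: [1.681, 0.815, -1.689]
force: [0.5, 0.3, 0.8]
opening: 0.0602
```

Emit:
{"api": "apply_moves", "payload": {
  "series": [
    {"jaw": -0.3,"linear": [0,0,0],"roll": 0.3},
    {"jaw": -0.3,"linear": [0,0,0],"roll": 0.6},
    {"jaw": -0.3,"linear": [0,0,0],"roll": 1},
    {"jaw": -0.3,"linear": [0,0,0],"roll": 1},
    {"jaw": -0.3,"linear": [0,0,0],"roll": 1}
  ]
}}

```text
t: 12.45
tool_pos: [0.4831, 0.0826, 0.2193]
orientation: [2.008, 0.39, -2.018]
force: [-0.2, 0.1, -0.1]
opening: 0.0604
```

```bash
python3 - <<'E'
from h import *
go(.484,.082,.2,.374-np.pi/2)
p,K,Rc,o=cam("wrist");cv2.imwrite("pics/w4.png",p);print(o)
for q in(-.086,-.03,0,.03,.086):print(q,proj(K,Rc,o,(.4838+q*.931,.0822+q*.366,.14)))
E
```

```text
t 12.45 tcp [0.4831 0.0826 0.2193] yaw -1.189 q1,q6 0.06478217215191538 1.2536695573695245 tilt [-0.0049 -0.0004] F [-0.21  0.14 -0.06] op 0.0604
linear [ 0.0321  0.0016 -0.0012] roll 0.0151
[0.56069609 0.11425204 0.38537253]
-0.086 [317.56508858 354.15890862]
-0.03 [318.23965745 286.38213293]
0 [318.63756029 246.40315965]
0.03 [319.06454815 203.50189092]
0.086 [319.95121318 114.41492113]
```

View pics/w4.png

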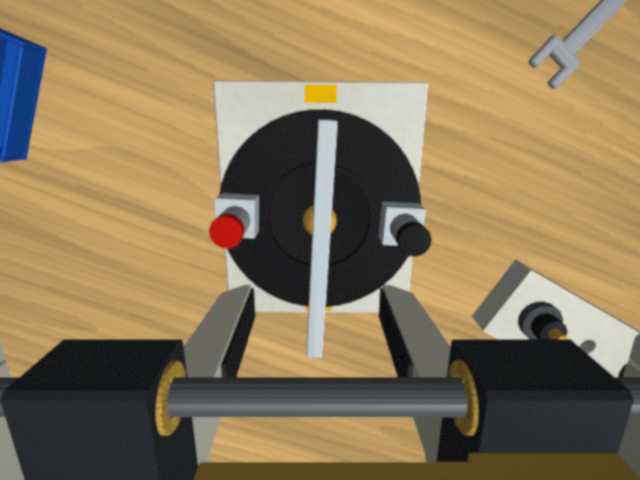

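The bar runs from (328,121) to (315,356), slightly yawed against the plate. Measure its line at top height.

```bash
python3 - <<'E'
from h import *
p,K,Rc,o=cam("wrist")
h=cv2.cvtColor(p,cv2.COLOR_BGR2HSV);m=(h[...,1]<60)&(h[...,2]>150)
pts=[]
for v in range(135,295,5):
    x=np.nonzero(m[v,295:350])[0]+295
    if len(x)>8 and x.max()-x.min()<30: pts.append(ray(K,Rc,o,((x.min()+x.max())/2,v),.14))
P=np.array(pts)[:,:2]
vx,vy,x,y=cv2.fitLine(P.astype(np.float32),cv2.DIST_HUBER,0,.01,.01).ravel()
d=np.array([vx,vy])*np.sign(vx);print(len(P),"yaw",np.arctan2(d[1],d[0]))
# ends
A,B=[ray(K,Rc,o,u,.14)[:2] for u in((328,121),(315,356))];print(A,B,(A+B)/2,np.linalg.norm(A-B),np.arctan2(*(A-B)[::-1]))
c=np.array([x,y]);c=c+d*(((A+B)/2-c)@d);print("centre",c)
go(*c,.113,np.arctan2(d[1],d[0])-np.pi/2)
E
```

```text
32 yaw 0.33101186
[0.56222576 0.10749498] [0.40152908 0.05196903] [0.48187742 0.07973201] 0.17001927400958466 0.33268946439884217
centre [0.48172052 0.08018858]
t 12.55 tcp [0.4832 0.0826 0.2193] yaw -1.191 q1,q6 0.06465642219417467 1.2555359423397567 tilt [-0.0047 -0.0003] F [-0.17 -1.47  0.1 ] op 0.0603
linear [0.1773 0.0031 0.0029] roll 0.0934
```

Emit:
{"api": "apply_moves", "payload": {
  "series": [
    {"jaw": -0.3,"linear": [0.03,0.003,0.003],"roll": 0.093},
    {"jaw": -0.3,"linear": [0.08,0.003,0.003],"roll": 0.093},
    {"jaw": -0.3,"linear": [0.13,0.003,0.003],"roll": 0.093},
    {"jaw": -0.3,"linear": [0.16,0.003,0.003],"roll": 0.093},
    {"jaw": -0.3,"linear": [0.173,0.003,0.003],"roll": 0.093},
    {"jaw": -0.3,"linear": [0.177,0.003,0.003],"roll": 0.093},
    {"jaw": -0.3,"linear": [0.177,0.003,0.003],"roll": 0.093}
  ]
}}

```text
t: 13.42
tool_pos: [0.4823, 0.0802, 0.114]
orientation: [2.038, 0.342, -2.045]
force: [-0.3, -0.2, -0.3]
opening: 0.0601
```

```bash
python3 - <<'E'
from h import *
go(.4817,.0802,.113,.331-np.pi/2)
E
```

```text
t 13.425 tcp [0.4823 0.0802 0.114 ] yaw -1.239 q1,q6 0.05999446503484182 1.2993427750671223 tilt [-0.0034 -0.0003] F [-0.29 -0.24 -0.34] op 0.0601
linear [ 0.0017 -0.0003  0.001 ] roll 0.0009
```

Close gradually (low force first), then firmer.

Emit:
{"api": "apply_moves", "payload": {
  "series": [
    {"jaw": 0.2,"linear": [0,0,0],"roll": 0},
    {"jaw": 0.5,"linear": [0,0,0],"roll": 0},
    {"jaw": 0.65,"linear": [0,0,0],"roll": 0},
    {"jaw": 0.72,"linear": [0,0,0],"roll": 0},
    {"jaw": 0.78,"linear": [0,0,0],"roll": 0},
    {"jaw": 1,"linear": [0,0,0],"roll": 0},
    {"jaw": 1,"linear": [0,0,0],"roll": 0},
    {"jaw": 1,"linear": [0,0,0],"roll": 0}
  ],
  "force": 8
}}

```text
t: 14.42
tool_pos: [0.4823, 0.0802, 0.1139]
orientation: [2.038, 0.342, -2.045]
force: [1.0, -1.1, -1.9]
opening: 0.0122
```

Emit:
{"api": "apply_moves", "payload": {
  "series": [
    {"jaw": 1,"linear": [0,0,0],"roll": 0},
    {"jaw": 1,"linear": [0,0,0],"roll": 0},
    {"jaw": 1,"linear": [0,0,0],"roll": 0}
  ],
  "force": 45
}}

```text
t: 14.8
tool_pos: [0.4823, 0.0801, 0.114]
orientation: [2.038, 0.342, -2.045]
force: [0.7, -1.2, -0.9]
opening: 0.0114
```

```bash
python3 - <<'E'
from h import *
go(.4817,.0802,.113,.331-np.pi/2)
E
```

```text
t 14.8 tcp [0.4823 0.0801 0.114 ] yaw -1.239 q1,q6 0.0598584084583859 1.299286226467537 tilt [-0.0034 -0.0004] F [ 0.65 -1.19 -0.92] op 0.0114
linear [ 0.0016 -0.0005  0.001 ] roll 0.0008
```

Emit:
{"api": "apply_moves", "payload": {
  "series": [
    {"jaw": 1,"linear": [-0.002,0,0],"roll": 0},
    {"jaw": 1,"linear": [-0.005,0,0],"roll": 0},
    {"jaw": 1,"linear": [-0.009,0,0],"roll": 0},
    {"jaw": 1,"linear": [-0.014,0,0],"roll": 0},
    {"jaw": 1,"linear": [-0.019,0,0],"roll": 0},
    {"jaw": 1,"linear": [-0.023,0,0],"roll": 0},
    {"jaw": 1,"linear": [-0.025,0,0],"roll": 0},
    {"jaw": 1,"linear": [-0.025,0,0],"roll": 0},
    {"jaw": 1,"linear": [-0.025,0,0],"roll": 0}
  ]
}}

```text
t: 15.92
tool_pos: [0.4823, 0.0801, 0.1288]
orientation: [2.038, 0.342, -2.046]
force: [0.4, -0.7, -6.4]
opening: 0.0117
```

```bash
python3 - <<'E'
from h import *
go(.4817,.0802,.113,.331-np.pi/2); print(read_state()["wrist_torque"])
p,K,Rc,o=cam("side")
u=proj(K,Rc,o,(.482,.08,.1)).astype(int)
c=p[u[1]-75:u[1]+75,u[0]-100:u[0]+100];cv2.imwrite("pics/s2.png",cv2.resize(c,None,fx=4,fy=4,interpolation=2))
E
```

```text
t 15.925 tcp [0.4823 0.0801 0.1288] yaw -1.239 q1,q6 0.05992289802447164 1.2993040665924795 tilt [-0.0036 -0.0004] F [ 0.45 -0.72 -6.38] op 0.0117
linear [ 0.0264 -0.0004  0.0008] roll 0.0009
[-0.04199417  0.03524807 -0.02284654]
```

View pics/s2.png

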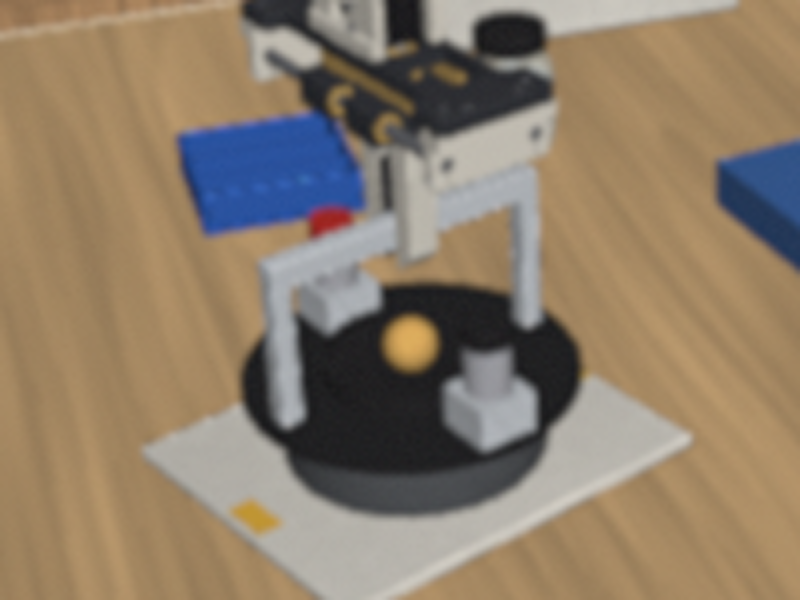

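Lifted, level, ball centred at (411,344) in the crop; force about 6.4 N matches the full load. Lift another 5 cm.

Emit:
{"api": "apply_moves", "payload": {
  "series": [
    {"jaw": 1,"linear": [-0.002,0,0],"roll": 0},
    {"jaw": 1,"linear": [-0.006,0,0],"roll": 0},
    {"jaw": 1,"linear": [-0.012,0,0],"roll": 0},
    {"jaw": 1,"linear": [-0.02,0,0],"roll": 0},
    {"jaw": 1,"linear": [-0.028,0,0],"roll": 0},
    {"jaw": 1,"linear": [-0.036,0,0],"roll": 0},
    {"jaw": 1,"linear": [-0.044,0,0],"roll": 0},
    {"jaw": 1,"linear": [-0.052,0,0],"roll": 0},
    {"jaw": 1,"linear": [-0.06,0,0],"roll": 0},
    {"jaw": 1,"linear": [-0.068,0,0],"roll": 0},
    {"jaw": 1,"linear": [-0.076,0,0],"roll": 0},
    {"jaw": 1,"linear": [-0.081,0,0],"roll": 0},
    {"jaw": 1,"linear": [-0.084,0,0],"roll": 0},
    {"jaw": 1,"linear": [-0.085,0,0],"roll": 0},
    {"jaw": 1,"linear": [-0.085,0,0],"roll": 0}
  ]
}}

```text
t: 17.85
tool_pos: [0.4824, 0.0801, 0.1797]
orientation: [2.038, 0.342, -2.046]
force: [0.3, -0.3, -6.3]
opening: 0.0118
```

Emit:
{"api": "apply_moves", "payload": {
  "series": [
    {"jaw": 1,"linear": [0,0,0],"roll": -0.01},
    {"jaw": 1,"linear": [0,0,0],"roll": -0.03},
    {"jaw": 1,"linear": [0,0,0],"roll": -0.06},
    {"jaw": 1,"linear": [0,0,0],"roll": -0.1},
    {"jaw": 1,"linear": [0,0,0],"roll": -0.15},
    {"jaw": 1,"linear": [0,0,0],"roll": -0.2},
    {"jaw": 1,"linear": [0,0,0],"roll": -0.255},
    {"jaw": 1,"linear": [0,0,0],"roll": -0.305},
    {"jaw": 1,"linear": [0,0,0],"roll": -0.36},
    {"jaw": 1,"linear": [0,0,0],"roll": -0.41},
    {"jaw": 1,"linear": [0,0,0],"roll": -0.465},
    {"jaw": 1,"linear": [0,0,0],"roll": -0.515},
    {"jaw": 1,"linear": [0,0,0],"roll": -0.57},
    {"jaw": 1,"linear": [0,0,0],"roll": -0.62},
    {"jaw": 1,"linear": [0,0,0],"roll": -0.67},
    {"jaw": 1,"linear": [0,0,0],"roll": -0.71},
    {"jaw": 1,"linear": [0,0,0],"roll": -0.74},
    {"jaw": 1,"linear": [0,0,0],"roll": -0.76},
    {"jaw": 1,"linear": [0,0,0],"roll": -0.77},
    {"jaw": 1,"linear": [0,0,0],"roll": -0.77}
  ]
}}

```text
t: 20.35
tool_pos: [0.4824, 0.0802, 0.1797]
orientation: [1.79, 0.691, -1.797]
force: [-0.5, 0.4, -6.5]
opening: 0.0117
```

```bash
python3 - <<'E'
from h import *
go(.4817,.0802,.1797,.374)
p,K,Rc,o=cam("side")
u=proj(K,Rc,o,(.482,.08,.15)).astype(int)
c=p[u[1]-75:u[1]+75,u[0]-100:u[0]+100];cv2.imwrite("pics/s3.png",cv2.resize(c,None,fx=4,fy=4,interpolation=2))
E
```

```text
t 20.35 tcp [0.4824 0.0802 0.1797] yaw -0.836 q1,q6 0.05997963002661274 0.8961493423080471 tilt [-0.0038 -0.0004] F [-0.52  0.4  -6.5 ] op 0.0117
linear [-0.     -0.0008  0.0008] roll -2.3112
```

View pics/s3.png

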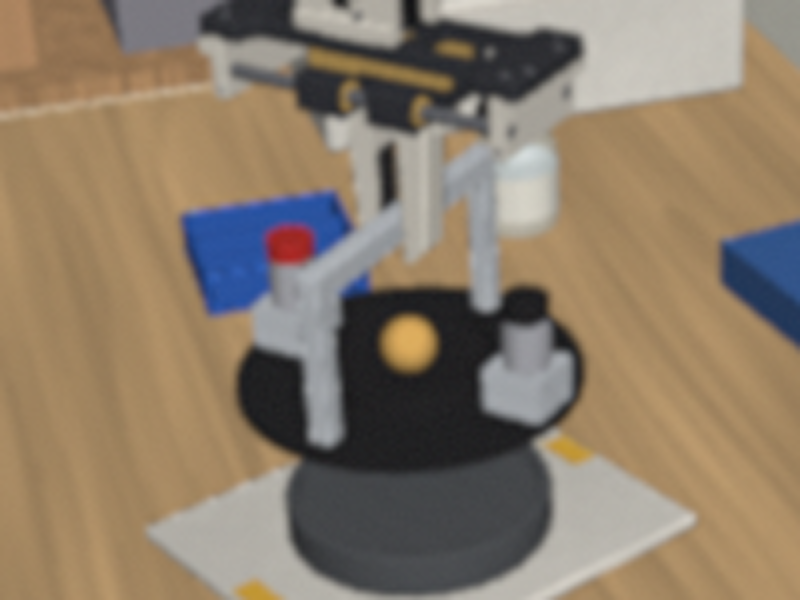

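The dish is clear, level and turning with the tool; the ball stays in the middle at (409,344). Three more equal turns.

Emit:
{"api": "apply_moves", "payload": {
  "series": [
    {"jaw": 1,"linear": [0,0,0],"roll": -0.01},
    {"jaw": 1,"linear": [0,0,0],"roll": -0.03},
    {"jaw": 1,"linear": [0,0,0],"roll": -0.06},
    {"jaw": 1,"linear": [0,0,0],"roll": -0.1},
    {"jaw": 1,"linear": [0,0,0],"roll": -0.15},
    {"jaw": 1,"linear": [0,0,0],"roll": -0.2},
    {"jaw": 1,"linear": [0,0,0],"roll": -0.255},
    {"jaw": 1,"linear": [0,0,0],"roll": -0.305},
    {"jaw": 1,"linear": [0,0,0],"roll": -0.36},
    {"jaw": 1,"linear": [0,0,0],"roll": -0.41},
    {"jaw": 1,"linear": [0,0,0],"roll": -0.465},
    {"jaw": 1,"linear": [0,0,0],"roll": -0.515},
    {"jaw": 1,"linear": [0,0,0],"roll": -0.57},
    {"jaw": 1,"linear": [0,0,0],"roll": -0.62},
    {"jaw": 1,"linear": [0,0,0],"roll": -0.67},
    {"jaw": 1,"linear": [0,0,0],"roll": -0.71},
    {"jaw": 1,"linear": [0,0,0],"roll": -0.74},
    {"jaw": 1,"linear": [0,0,0],"roll": -0.76},
    {"jaw": 1,"linear": [0,0,0],"roll": -0.77},
    {"jaw": 1,"linear": [0,0,0],"roll": -0.77}
  ]
}}

```text
t: 22.9
tool_pos: [0.4824, 0.0801, 0.1797]
orientation: [1.518, 0.974, -1.524]
force: [-0.0, -0.6, -6.4]
opening: 0.0114
```

Emit:
{"api": "apply_moves", "payload": {
  "series": [
    {"jaw": 1,"linear": [0,0,0],"roll": -0.01},
    {"jaw": 1,"linear": [0,0,0],"roll": -0.03},
    {"jaw": 1,"linear": [0,0,0],"roll": -0.06},
    {"jaw": 1,"linear": [0,0,0],"roll": -0.1},
    {"jaw": 1,"linear": [0,0,0],"roll": -0.15},
    {"jaw": 1,"linear": [0,0,0],"roll": -0.2},
    {"jaw": 1,"linear": [0,0,0],"roll": -0.255},
    {"jaw": 1,"linear": [0,0,0],"roll": -0.305},
    {"jaw": 1,"linear": [0,0,0],"roll": -0.36},
    {"jaw": 1,"linear": [0,0,0],"roll": -0.41},
    {"jaw": 1,"linear": [0,0,0],"roll": -0.465},
    {"jaw": 1,"linear": [0,0,0],"roll": -0.515},
    {"jaw": 1,"linear": [0,0,0],"roll": -0.57},
    {"jaw": 1,"linear": [0,0,0],"roll": -0.62},
    {"jaw": 1,"linear": [0,0,0],"roll": -0.67},
    {"jaw": 1,"linear": [0,0,0],"roll": -0.71},
    {"jaw": 1,"linear": [0,0,0],"roll": -0.74},
    {"jaw": 1,"linear": [0,0,0],"roll": -0.76},
    {"jaw": 1,"linear": [0,0,0],"roll": -0.77},
    {"jaw": 1,"linear": [0,0,0],"roll": -0.77}
  ]
}}

```text
t: 25.4
tool_pos: [0.4824, 0.0801, 0.1797]
orientation: [1.229, 1.197, -1.234]
force: [0.3, 0.5, -6.8]
opening: 0.0118
```

Emit:
{"api": "apply_moves", "payload": {
  "series": [
    {"jaw": 1,"linear": [0,0,0],"roll": -0.01},
    {"jaw": 1,"linear": [0,0,0],"roll": -0.03},
    {"jaw": 1,"linear": [0,0,0],"roll": -0.06},
    {"jaw": 1,"linear": [0,0,0],"roll": -0.1},
    {"jaw": 1,"linear": [0,0,0],"roll": -0.15},
    {"jaw": 1,"linear": [0,0,0],"roll": -0.2},
    {"jaw": 1,"linear": [0,0,0],"roll": -0.255},
    {"jaw": 1,"linear": [0,0,0],"roll": -0.305},
    {"jaw": 1,"linear": [0,0,0],"roll": -0.36},
    {"jaw": 1,"linear": [0,0,0],"roll": -0.41},
    {"jaw": 1,"linear": [0,0,0],"roll": -0.465},
    {"jaw": 1,"linear": [0,0,0],"roll": -0.515},
    {"jaw": 1,"linear": [0,0,0],"roll": -0.57},
    {"jaw": 1,"linear": [0,0,0],"roll": -0.62},
    {"jaw": 1,"linear": [0,0,0],"roll": -0.67},
    {"jaw": 1,"linear": [0,0,0],"roll": -0.71},
    {"jaw": 1,"linear": [0,0,0],"roll": -0.74},
    {"jaw": 1,"linear": [0,0,0],"roll": -0.76},
    {"jaw": 1,"linear": [0,0,0],"roll": -0.77},
    {"jaw": 1,"linear": [0,0,0],"roll": -0.77}
  ]
}}

```text
t: 27.9
tool_pos: [0.4824, 0.0801, 0.1797]
orientation: [0.928, 1.366, -0.933]
force: [0.9, -0.4, -6.8]
opening: 0.0114
```

```bash
python3 - <<'E'
from h import *
go(.4817,.0802,.1797,.374)
a,b,c,o=cam("side");u=proj(b,c,o,(.482,.08,.15)).astype(int)
w=cam("wrist")[0]
s=cv2.resize(a[u[1]-75:u[1]+75,u[0]-100:u[0]+100],(400,300),interpolation=2)
cv2.imwrite("pics/f.png",np.hstack([s,cv2.resize(w,(400,300))]))
E
```

```text
t 27.9 tcp [0.4824 0.0801 0.1797] yaw 0.373 q1,q6 0.05991103508249529 -0.3132494223596297 tilt [-0.0038 -0.0004] F [ 0.88 -0.36 -6.83] op 0.0114
linear [ 0.     -0.0011 -0.0005] roll -0.0016
```

View pics/f.png

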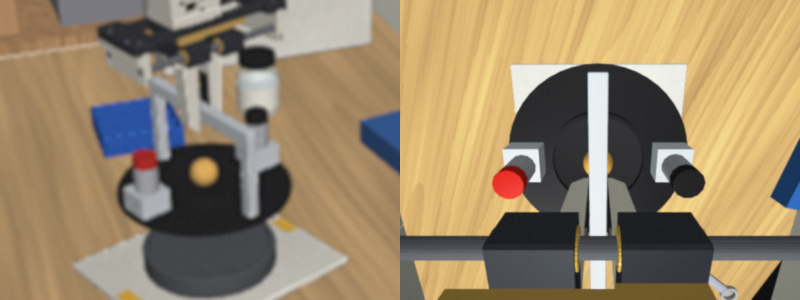

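The bar lies square to the plate, the dish is level, the ball is in the middle (204,172) and the red weight is still seated. Settle briefly, then hand in.

Emit:
{"api": "apply_moves", "payload": {
  "series": [
    {"jaw": 1,"linear": [0,0,0],"roll": 0},
    {"jaw": 1,"linear": [0,0,0],"roll": 0},
    {"jaw": 1,"linear": [0,0,0],"roll": 0},
    {"jaw": 1,"linear": [0,0,0],"roll": 0}
  ]
}}

```text
t: 28.5
tool_pos: [0.4824, 0.0801, 0.1797]
orientation: [0.928, 1.366, -0.933]
force: [-0.1, 0.1, -5.9]
opening: 0.0115
```

```bash
python3 -c "
from h import *
go(.4817,.0802,.1797,.374)
print(close_job())"
```

```text
t 28.5 tcp [0.4824 0.0801 0.1797] yaw 0.373 q1,q6 0.059925725825934265 -0.3131131179593987 tilt [-0.0038 -0.0005] F [-0.1   0.08 -5.94] op 0.0115
linear [-0.     -0.001  -0.0005] roll -0.0018
the job is handed in; nothing more can be done
None
```

I seated the red-capped weight in the dish's empty socket and let go of it. I then lifted the dish by its bar about 6.5 cm, turned it a quarter turn over the stand, and handed the job in at 28.5 s, still holding it. The hand-in reported no verdict.

**Final pose:** the jaws are at 0.373 rad against a stand yaw I measured as 0.374, so the bar lies square to the yellow marks. The dish underside is about 9.5 cm above the table. The tool tilts 0.004 rad and sits about 2–3 mm from the stand's centre.

**Load and pictures:** the wrist carried 5.9–6.8 N while holding the dish, against about 6.6 N expected for dish, weight and ball. The last pictures show the dish level, the ball in the middle, and the red weight seated and not touched by the fingers. I judged the ball and the dish's level by eye in these pictures and did not measure them.

**One disagreement:** the dish started about 0.04 rad off the stand's own axis (0.331 against 0.374 rad). I allowed for that in the grip and in the turn. No check failed.

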